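# Close up a tube reader after loading

## Task

A sample tube lies in the V-groove of the white tube reader but has not been pushed home. Push it along the groove, into the hood, until its round end meets the hidden stop button and you feel the button give a little, gently, so that the button is not driven to its bottom; then shut the reader's sprung cover and press it down until its catch clicks and holds it shut. Leave the other things on the table where they are.

Things in the scene. Friction and masses are not known exactly. Their poses are not given: they have to be found in the camera images.
- reader: White tube reader fixed to the table; base 120 (x) x 280 (y) x 24 mm. Origin: centre of its underside, z up. A V-groove runs along its y axis above the origin, open at y = -130 mm; groove edges and grey cheeks (18 mm to each side) reach 33 mm high. Walls 51 mm high at x = -42 to -36 and +50 to +60 mm. A hood (86 mm wide, 65 mm high) covers y = +45 to +138 mm, with the stop button inside.
- tube: Sample tube, 18 mm diameter at the red cap, 16 mm at the glass, 122 mm long, about 30 g, lying in the groove. Origin at the tip of its round end, which points to the hood (reader +y); its z axis runs along the tube towards the cap. Its axis lies about 38 mm above the table.
- tube_cap (a point): Centre of the flat outer face of the tube's red cap: the face to push on, 18 mm across. Sideways it is free over 25 mm either way.
- plunger (a joint): How far (m) the orange stop button in the hood is pressed in along reader +y: 0 out, 0.012 bottomed; 0.0025 to 0.010 is right. It lies on the tube's axis, starts to move at about 3 N, takes 0.2 N more per mm and stays where pushed. Its place varies and is not reported: untouched, its face is anywhere from y = +55 to +85 mm in the reader frame. Sliding the tube alone takes under 1 N.
- cover (a joint): Angle of the cover (rad): 0 shut, 1.9 to 2.1 standing open, leaning away from the robot. A spring opens it (0.6 Nm at shut, falling evenly to nothing at 2.1): let go, it springs open again unless the catch has clicked. White frame with clear window, 92 mm from hinge to free edge, 6 mm thick, spans y = -105 to +40 mm in the reader frame. Shut, its top is 62 mm above the table.
- cover_hinge (a point): On the cover's hinge axis at mid length: at x = +52, y = -32 mm in the reader frame, 56 mm above the table; axis parallel to reader y. Orientation is the cover's: -x points from hinge to free edge, z out of the outer face (which faces away from the robot when open). The outer face lies 6 mm from the axis.
- cover_edge (a point): On the cover's outer face at the middle of its free edge, 80 mm from the hinge axis: push or press here or beside it along the edge. Just before shut, a straight press of some 12 to 18 N here clicks the catch.
- catch: Grey and green spring catch, 28 mm wide, 85 mm high, in front of the middle of the cover's front edge; origin at its pivot. It gives way by itself as the cover's dark lip passes and snaps back over it. Do not press on it; with the cover shut its top is 22 mm in front of cover_edge.
- groove (a point): Point on the groove's axis above the reader's origin, 38 mm above the table. Keep the arm clear on the way there: a wall pillar (full height) stands at x over 0.51 m, y = -0.08 to +0.04 m, and the centrifuge (0.31 m high) at x over 0.59 m, y = +0.14 to +0.48 m.
- forceps: white plastic forceps, 16x130x8 mm, bystander; origin at the centre of its underside
- cup_red: specimen cup with a red lid, 46 mm across, 59 mm high, bystander; origin at the centre of its underside
- cup_yellow: specimen cup with a yellow lid, 46 mm across, 59 mm high, bystander; origin at the centre of its underside
- tape_roll: roll of paper tape lying flat, 98 mm across, 25 mm high, bystander; origin at the centre of its underside
- marker: black and white marker pen, 17x135x16 mm, bystander; origin at the centre of its underside

How it is judged:
On the way, in this order (a step that is already met when the one before it is completed fails the run):
1. with the cover open, the tube lies in the groove and has pressed the stop button in by 2.5 to 10 mm (value of joint cover above 1 rad and value of joint plunger between 0.0025 and 0.01 m and x of tube_cap in the frame of reader between -0.006 and 0.006 m and z of each of tube_cap, tube in the frame of reader below 0.048 m and angle between the z axis of tube and the y axis of reader, either way round below 0.12 rad), for 0.2 s.
2. the cover is shut (value of joint cover below 0.05 rad), for 0.2 s.
At the end, for the whole second after the job is handed in: the cover is held shut by its catch (within 0.05 rad of shut), the stop button is pressed in by 2.5 to 10 mm, and the tube lies still in the groove, along it (within 6 mm sideways and 0.12 rad) (value of joint cover below 0.05 rad and value of joint plunger between 0.0025 and 0.01 m and x of tube_cap in the frame of reader between -0.006 and 0.006 m and z of each of tube_cap, tube in the frame of reader below 0.048 m and angle between the z axis of tube and the y axis of reader, either way round below 0.12 rad and linear speed of tube below 0.02 m/s); the robot touches nothing.
It fails at once if the stop button is driven to its bottom (more than 11 mm) (value of joint plunger above 0.011 m).
It fails at once if another thing on the table is moved by more than 30 mm (distance of any of forceps, cup_red, cup_yellow, tape_roll, marker from where it was at the start of the episode above 0.03 m).
It also fails if it takes over 58 s, if anything falls off the work surface, if the arm or the gripper's body presses on something with over 40 N, if the wrist force passes 120 N, or if a joint passes its speed limit or range.

## Robot

A 6-joint arm with a two-finger parallel gripper is mounted at the origin on a cart in front of the work surface, level with it; the furniture and walls round the work are solid. World frame = base frame: x ahead of the robot, y to its left, z up, the work surface at z = 0. Lengths are in m, angles in rad, forces in N, time in s.
With the tool pointing down it reaches from about 0.375 to 0.975 m from the base axis. Payload 3.8 kg.
Tool frame: the origin (TCP) lies at the very end of the fingers, on their centre line; the grasp point (between the pads) lies manip.tcp_to_grasp behind it (manip.tcp_to_grasp is the distance from the TCP to the grasp point, in m); z points along the fingers, x is the direction in which the jaws open and shut, and the axes are right-handed (so a half turn about z gives the same grasp; the last joint's range is limited). The gripper opens to 85 mm and grips with 20 to 120 N. Pads are 22 mm wide; open, the fingers measure 114 mm over their backs; the gripper's body (76 mm by 85 mm) begins 54 mm behind the grasp point. The pads swing forward as they close: fully open they stand 13 mm farther back than shut.
Start: joints at [1.204, 0.264, 1.604, -0, 1.274, -0.037], TCP at [0.219, 0.639, 0.2] pointing down, gripper open.
Joint ranges: [-2.63, 2.63], [-0.94, 2.18], [0.31, 2.57], [-1.31, 4.45], [0, 2.66], [-2.55, 2.55]. Speed limits (rad/s): [2.57, 2.57, 3.14, 3.14, 3.14, 3.14].

## Interface

Orientations are given as a unit quaternion [w, x, y, z].
In Python, from plant import manip, cams, job gives the robot as it stands.
- The arm moves only by the tool apply_moves, never from a script. Its argument "series" is one flat list of numbers, 4 for each row, row after row: the shift along the tool's x, y, z in mm, then the turn about the tool's z in rad. In form: [x, y, z, spin, x, y, z, spin, ...]. A call has 1 to 20 rows; each row shifts and turns the pose as measured when the row begins, along the tool's axes as they then stand; what a row does not reach is not made up. A row lasts 1/12 s, in which the tool goes at most 41.7 mm and 7.16 degrees, less where a joint would pass 70% of its speed; a pose out of reach is approached as far as the arm can. A call with a gripper value outside its range is refused whole. "fingers" is the opening, from -1 (shut) to 1 (fully open), set as the call begins (left out, the last holds). The fingers move at their own pace and stop on an object; "squeeze" is the grip in N (left out, the last holds). Time passes only in rows, so rows that do not move let the fingers close. It gives the time, the measured TCP pose, the force and the opening at its end, in the units of the state.
- manip.get_state(): the state, without advancing time (a new reading comes with each control period).
- cams.capture(name): name is "side" or "top"; returns the picture (384x512x3 uint8, red, green, blue); there is no depth.
- cams.camera_info(name): a dict with "camera_matrix" (3x3 intrinsics, pixels), "R" (3x3) and "t" (3): a world point X has camera coordinates R X + t. Camera axes: x right, y down, z forward; pixel columns grow to the right and rows downward; lengths in m; the calibration is good to about 2 mm. A picture is of the moment at which its call begins. camera_info takes no time and is no camera call.
- job.hand_in(): hands the job in, once; it reports no verdict.
The state is a dict: "time": time; "joint_pos": joint angles; "qvel": joint speeds; "joint_efforts": joint torques, N m; "position": TCP position; "orientation": TCP orientation; "contact_force": force on the tool from outside, world axes, zero at the start; "torque": the same for the moment, N m; "width": opening from 0.0 (shut) to 1.0 (fully open).
Only numpy, scipy, OpenCV 4.12 (cv2) and the standard library are available. Lean on these libraries where they do the work, as an engineer would, in place of code of your own. Each camera call takes 0.05 s, during which the arm holds its last target. There are 200 camera calls.

## Working session

There is one attempt and no reset: what is moved stays moved. The work goes in short steps, Python scripts to look and compute and a tool call to move; the robot and the scene stay as the last step left them, time stands still between calls to the robot, and variables do not carry over. Pictures are saved under pics/ and viewed, about 8 in all and at most 12, crops included, and the job is handed in when it is done.

Besides the shell and the picture viewer there is one more tool, called after "Emit:" in YAML: its name, and indented under it one key for each argument. apply_moves: Moves the arm, as the interface text tells. Its arguments: {"type":"object","properties":{"series":{"type":"array"},"fingers":{"type":"number"},"squeeze":{"type":"number"}},"required":["series"]}

```bash
ls; mkdir -p pics; python3 - <<'E'
from plant import manip,cams,job
import cv2,numpy as np
s=manip.get_state();print(s, manip.tcp_to_grasp)
for n in("side","top"):
    cv2.imwrite(f"pics/{n}0.png",cams.capture(n)[:,:,::-1]);i=cams.camera_info(n);print(n,i)
E
```

```text
pics
{'time': 0.0, 'joint_pos': array([ 1.20406411e+00,  2.64765694e-01,  1.60539369e+00,  7.37858605e-06,
        1.27370061e+00, -3.69116960e-02]), 'qvel': array([-1.97142036e-05,  1.76069457e-03,  9.15813676e-04,  2.84609091e-04,
       -8.24254852e-04, -1.73851106e-03]), 'joint_efforts': array([ 7.35998274e-04, -5.15127325e+01, -3.67305636e+01,  1.49869629e-05,
        1.33189978e-02, -1.64671770e-07]), 'position': array([0.21832987, 0.63785731, 0.19894303]), 'orientation': array([ 6.21721988e-04,  8.13594977e-01,  5.81430931e-01, -9.47986717e-04]), 'contact_force': array([ 0.48019478, -0.2398031 ,  0.38857546]), 'torque': array([ 0.03221271, -0.02550832,  0.01019174]), 'width': 0.9978409398181425} 0.0187
side {'camera_matrix': array([[432.64245616,   0.        , 251.9305711 ],
       [  0.        , 432.64245616, 183.11145673],
       [  0.        ,   0.        ,   1.        ]]), 'R': array([[ 0.04544876, -0.99892   , -0.00965597],
       [-0.7047984 , -0.02521376, -0.70895944],
       [ 0.7079503 ,  0.03902684, -0.70518315]]), 't': array([-0.06217949,  0.42772635,  1.14835323])}
top {'camera_matrix': array([[446.76088075,   0.        , 241.29349232],
       [  0.        , 446.76088075, 186.19307339],
       [  0.        ,   0.        ,   1.        ]]), 'R': array([[-0.00878923, -0.99992795, -0.00817586],
       [-0.99156397,  0.00977251, -0.12924934],
       [ 0.12931992,  0.00697089, -0.99157842]]), 't': array([-0.00504939,  0.51764273,  1.45873942])}
```

View pics/side0.png

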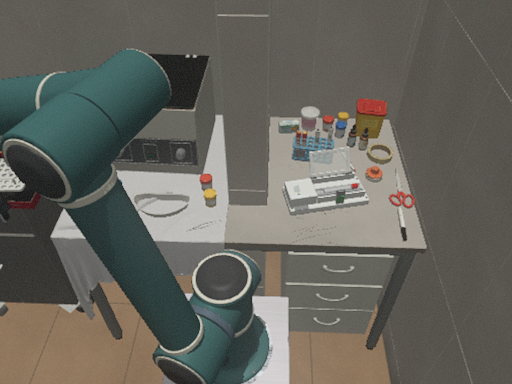

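View pics/top0.png

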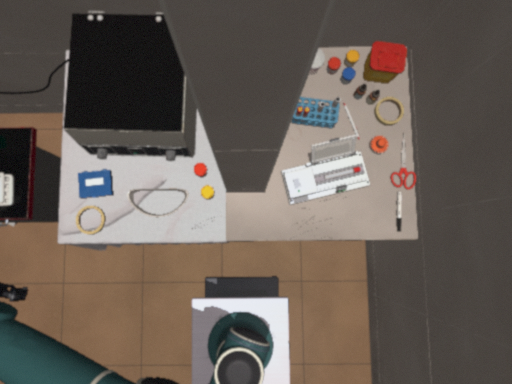

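Both views show the reader right of the pillar (top: about cols 282–370, rows 150–203). The hood is at its left end, the red cap at about (357,170), and the cover is open on the far side. I'll enlarge both.

```bash
python3 - <<'E'
import cv2,numpy as np
a=cv2.imread("pics/top0.png")[125:215,275:385];b=cv2.imread("pics/side0.png")[140:220,275:385]
a=cv2.resize(a,None,fx=7,fy=6.5,interpolation=cv2.INTER_CUBIC) if 0 else cv2.resize(a,None,fx=6,fy=6,interpolation=cv2.INTER_CUBIC)
b=cv2.resize(b,None,fx=6,fy=6,interpolation=cv2.INTER_CUBIC)
cv2.imwrite("pics/topc.png",a);cv2.imwrite("pics/sidec.png",b)
E
```

```text
(no output)
```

View pics/topc.png

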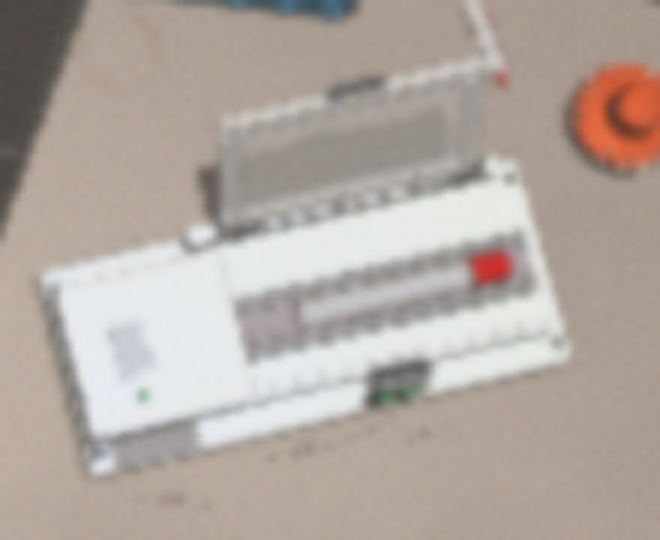

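View pics/sidec.png

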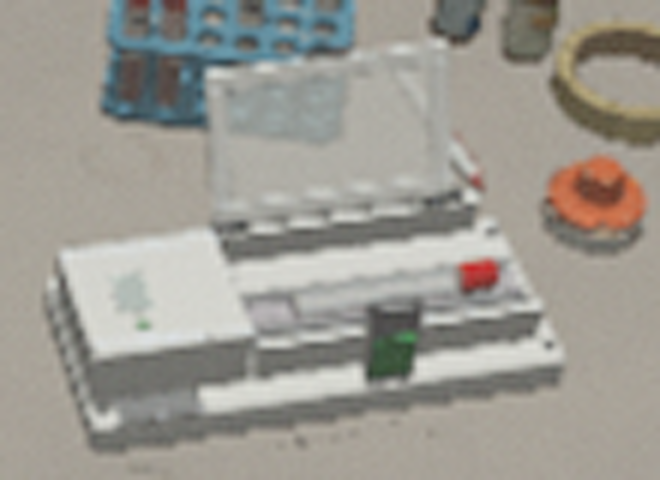

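The top crop shows base corners at about (570,352), (520,165), (95,472) and (45,282), the cap at (493,267), the catch at (400,385), and the cover's free edge from (222,120) to (500,70). Next I'll compute positions by ray casting.

```bash
cat > h.py <<'E'
import numpy as np,cv2
from plant import manip,cams,job
def ray(n,p):
    i=cams.camera_info(n);R,t=np.array(i["R"]),np.array(i["t"])
    return -R.T@t, R.T@np.linalg.inv(i["camera_matrix"])@[p[0],p[1],1]
def onz(n,p,z):
    c,d=ray(n,p);return c+d*(z-c[2])/d[2]
def tri(p,q):
    c1,d1=ray("top",p);c2,d2=ray("side",q)
    A=np.c_[d1,-d2];s=np.linalg.lstsq(A,c2-c1,rcond=None)[0]
    a,b=c1+d1*s[0],c2+d2*s[1];return (a+b)/2,np.linalg.norm(a-b)
def red(img,box):
    x0,y0,x1,y1=box;h=cv2.cvtColor(np.ascontiguousarray(img[y0:y1,x0:x1]),cv2.COLOR_BGR2HSV)
    m=((h[...,0]<6)|(h[...,0]>172))&(h[...,1]>130)&(h[...,2]>60)
    n,l,st,c=cv2.connectedComponentsWithStats(m.astype(np.uint8));k=1+np.argmax(st[1:,4]);return c[k]+[x0,y0],st[k]
E
python3 - <<'E'
from h import *
np.set_printoptions(precision=4,suppress=True)
T=lambda u,v:(u/6+275-.4,v/6+125-.4); S=lambda u,v:(u/6+275-.4,v/6+140-.4)
for nm,p,z in [("base FR",T(571,354),.024),("base BR",T(518,163),.024),("base FL",T(92,474),.024),("base BL",T(42,282),.024),("hood FR",T(255,395),.065),("hood FL",T(95,437),.065),("catch top",T(400,372),.085)]:
    print(nm,onz("top",p,z))
for nm,p,z in [("base FR",S(562,362),.024),("base FL",S(95,432),.024),("hood FL",S(95,357),.065),("hood BL",S(60,252),.065),("hood BR",S(215,230),.065),("hood FR",S(253,338),.065)]:
    print("side",nm,onz("side",p,z))
t=cv2.imread("pics/top0.png");s=cv2.imread("pics/side0.png")
ct,a=red(t,(345,160,368,180));cs,b=red(s,(345,178,362,194));print(ct,a,cs,b,tri(ct,cs),onz("top",ct,.04),onz("side",cs,.04))
print("cover edge L",tri(T(222,118),S(210,70)),"R",tri(T(490,67),S(445,42)))
E
```

```text
base FR [ 0.5233 -0.4411  0.024 ]
base BR [ 0.6325 -0.4162  0.024 ]
base FL [ 0.4586 -0.1718  0.024 ]
base BL [ 0.5671 -0.1462  0.024 ]
hood FR [ 0.4971 -0.2572  0.065 ]
hood FL [ 0.475  -0.1698  0.065 ]
catch top [ 0.5064 -0.3319  0.085 ]
side base FR [ 0.5167 -0.4374  0.024 ]
side base FL [ 0.4537 -0.1707  0.024 ]
side hood FL [ 0.4725 -0.1688  0.065 ]
side hood BL [ 0.5542 -0.1502  0.065 ]
side hood BR [ 0.5756 -0.2398  0.065 ]
side hood FR [ 0.4901 -0.2565  0.065 ]
[356.5217 169.087 ] [ 9  7  6  5 23] [354.55 185.25] [ 7  6  6  4 20] (array([ 0.5705, -0.3949,  0.0396]), np.float64(0.00011930873275917139)) [ 0.5705 -0.3947  0.04  ] [ 0.5702 -0.3949  0.04  ]
cover edge L (array([ 0.6352, -0.2334,  0.1352]), np.float64(0.0010580187377011402)) R (array([ 0.6598, -0.3716,  0.1397]), np.float64(0.0027675298851970787))
```

Corners, hood and cap all fit a reader origin near (0.545, −0.294) with yaw about 0.235. The cap axis is within 1 mm of the groove line and its height comes out at 0.040, which is right. Next: the cap face, tube tip and other details, plus the way there.

```bash
cat >> h.py <<'E'
O=np.array([.5454,-.2938,0]);YAW=.235
RR=np.array([[np.cos(YAW),-np.sin(YAW),0],[np.sin(YAW),np.cos(YAW),0],[0,0,1]])
w2r=lambda p:RR.T@(np.asarray(p)-O)
r2w=lambda p:RR@np.asarray(p)+O
E
python3 - <<'E'
from h import *
np.set_printoptions(precision=4,suppress=True)
T=lambda u,v:(u/6+275-.4,v/6+125-.4); S=lambda u,v:(u/6+275-.4,v/6+140-.4)
for nm,p in [("cap face",T(516,264)),("cap/glass",T(470,272)),("tip",T(299,313))]: print(nm,w2r(onz("top",p,.04)))
for nm,p in [("cap face",S(498,273)),("cap/glass",S(460,278)),("tip",S(297,310))]: print("s",nm,w2r(onz("side",p,.04)))
for a in ([.6352,-.2334,.1352],[.6598,-.3716,.1397]): print("edge",w2r(a))
M=np.array([[.972,.234,0],[.234,-.972,0],[0,0,-1]]) # world->tool
pts=[manip.get_state()["position"]]
for az in (71,47,23,0,-20,-37): pts.append([.41*np.cos(np.radians(az)),.41*np.sin(np.radians(az)),.25])
pts.append(r2w([0,-.155,.20]));pts.append(r2w([0,-.155,.10]))
for a,b in zip(pts,pts[1:]):
    d=M@(np.array(b)-a)*1000; print(np.round(b,3),d.round(), np.linalg.norm(d).round())
E
```

```text
cap face [-0.0008 -0.1176  0.04  ]
cap/glass [ 0.001  -0.0916  0.04  ]
tip [0.0018 0.0065 0.04  ]
s cap face [-0.0008 -0.1147  0.04  ]
s cap/glass [-0.0004 -0.0917  0.04  ]
s tip [-0.0065  0.0087  0.04  ]
edge [0.1014 0.0378 0.1352]
edge [ 0.0931 -0.1023  0.1397]
[0.133 0.388 0.25 ] [-141.  223.  -51.] 269.0
[0.28 0.3  0.25] [121. 120.   0.] 170.0
[0.377 0.16  0.25 ] [ 62. 159.   0.] 170.0
[0.41 0.   0.25] [ -6. 163.   0.] 163.0
[ 0.385 -0.14   0.25 ] [-57. 131.   0.] 142.0
[ 0.327 -0.247  0.25 ] [-81.  90.   0.] 121.0
[ 0.581 -0.445  0.2  ] [201. 252.  50.] 326.0
[ 0.581 -0.445  0.1  ] [  0.   0. 100.] 100.0
```

Emit:
apply_moves:
  series: [0, 0, 0, 0.112, 0, 0, 0, 0.112, 0, 0, 0, 0.112, 0, 0, 0, 0.112, 0, 0, 0, 0.112, 0, 0, 0, 0.112, 0, 0, 0, 0.112, 0, 0, 0, 0.112, 0, 0, 0, 0.112, -18, 28, -6, 0, -18, 28, -6, 0, -18, 28, -6, 0, -18, 28, -6, 0, -18, 28, -6, 0, -18, 28, -6, 0, -18, 28, -6, 0, -18, 28, -6, 0]
  fingers: -1

```text
time: 1.52
position: [0.1123, 0.3785, 0.2344]
orientation: [0.014, 0.996, 0.09, -0.007]
contact_force: [0.7, -0.1, 1.0]
width: -0.002
```

Emit:
apply_moves:
  series: [30, 30, 0, 0, 30, 30, 0, 0, 30, 30, 0, 0, 30, 30, 0, 0, 15, 38, 0, 0, 15, 38, 0, 0, 15, 38, 0, 0, 15, 38, 0, 0, -1, 38, 0, 0, -1, 38, 0, 0, -1, 38, 0, 0, -1, 38, 0, 0]

```text
time: 2.52
position: [0.3632, -0.0167, 0.2409]
orientation: [0.011, 0.995, 0.103, -0.005]
contact_force: [0.5, 0.1, 0.2]
width: 0.003
```

```bash
cat > g.py <<'E'
from h import *
import sys
def go(target):
    s=manip.get_state();w,x,y,z=s["orientation"]
    from scipy.spatial.transform import Rotation as Q
    M=Q.from_quat([x,y,z,w]).as_matrix();d=M.T@(np.array(target)-s["position"])*1000
    print("t",round(s["time"],2),"reader mm",(w2r(s["position"])*1000).round(1),"yaw",round(np.arctan2(M[1,0],M[0,0]),3),"toolz",M[:,2].round(3),"shift",d.round(1),"F",s["contact_force"].round(2),"q",s["joint_pos"].round(2))
E
python3 -c "
from g import *
go([.385,-.14,.25])"
```

```text
t 2.52 reader mm [-112.7  311.9  240.9] yaw 0.206 toolz [-0.008 -0.024 -1.   ] shift [ -4.  125.3  -6.4] F [0.55 0.05 0.19] q [-0.09 -0.38  2.14 -0.02  1.39 -0.29]
```

Emit:
apply_moves:
  series: [-4, 36, -3, 0.03, -4, 36, -3, 0, -4, 36, -3, 0, -15, 36, 0, 0, -10, 36, 0, 0, 5, 36, 0, 0, 5, 36, 0, 0, 25, 25, 0, 0, 30, 15, 0, 0, 30, 15, 0, 0, 0, 0, 0, 0]

```text
time: 3.43
position: [0.4697, -0.3338, 0.2517]
orientation: [0.012, 0.997, 0.079, -0.006]
contact_force: [-0.5, -0.2, 0.6]
width: 0.001
```

```bash
python3 -c "
from g import *
go(r2w([0,-.155,.2]))"
```

```text
t 3.43 reader mm [-82.9 -21.3 251.7] yaw 0.157 toolz [-0.011 -0.025 -1.   ] shift [ 93.8 125.7  53.2] F [-0.55 -0.23  0.58] q [-0.64  0.05  1.76 -0.03  1.33 -0.79]
```

Emit:
apply_moves:
  series: [15, 20, 0, -0.04, 16, 21, 0, -0.04, 16, 21, 8, 0, 16, 21, 15, 0, 15, 21, 15, 0, 15, 20, 15, 0, 0, 0, 0, 0]

```text
time: 4.02
position: [0.5883, -0.4369, 0.1911]
orientation: [0.008, 0.993, 0.121, -0.011]
contact_force: [-0.9, 1.0, -2.1]
width: -0.003
```

```bash
python3 -c "
from g import *
go(r2w([0,-.155,.1]))"
```

```text
t 4.02 reader mm [   8.4 -149.2  191.1] yaw 0.243 toolz [-0.02  -0.018 -1.   ] shift [-6.3  4.6 91.4] F [-0.86  0.98 -2.11] q [-0.66  0.38  1.47 -0.03  1.3  -0.9 ]
```

Emit:
apply_moves:
  series: [-2, 1, 24, 0, -2, 2, 24, 0, -2, 1, 24, 0, -1, 0, 24, 0, 0, 0, 24, 0, 0, 0, 10, 0, 0, 0, 0, 0, 0, 0, 0, 0]

```text
time: 4.68
position: [0.575, -0.4414, 0.0554]
orientation: [0.005, 0.992, 0.122, -0.014]
contact_force: [0.4, 0.2, 0.4]
width: -0.001
```

```bash
python3 - <<'E'
from g import *
go(r2w([0,-.145,.036]))
b=cams.capture("side")[140:220,275:385,::-1];a=cams.capture("top")[125:215,275:385,::-1]
f=lambda i:cv2.resize(i,None,fx=6,fy=6,interpolation=cv2.INTER_CUBIC)[:,240:]
cv2.imwrite("pics/c1.png",np.vstack([f(b)[:,:],f(a)])[:600]) if 0 else cv2.imwrite("pics/c1.png",np.hstack([f(b)[:450],f(a)[:450]])[:,:])
E
```

```text
t 4.68 reader mm [  -5.5 -150.4   55.4] yaw 0.245 toolz [-0.026 -0.013 -1.   ] shift [ 6.1 -5.5 19.2] F [0.43 0.25 0.4 ] q [-0.67  0.47  1.6  -0.03  1.08 -0.91]
```

```bash
python3 -c "
import cv2;i=cv2.imread('pics/c1.png');cv2.imwrite('pics/c1b.png',cv2.resize(i,None,fx=.95,fy=.95))"
```

```text
(no output)
```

View pics/c1b.png

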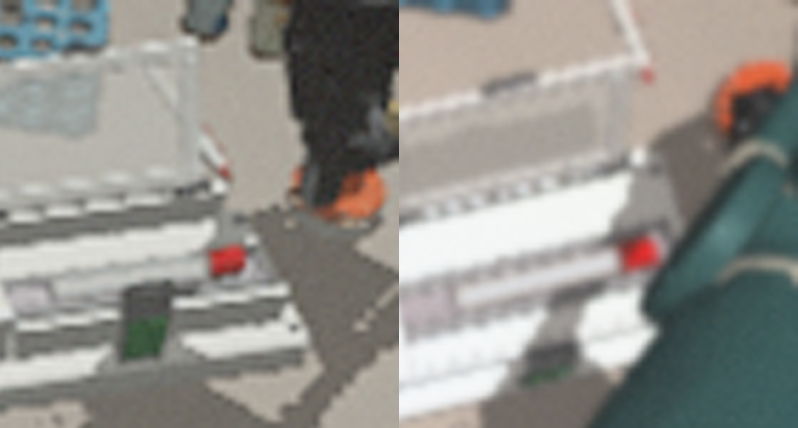

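The side view (left) shows the dark fingers ending near (320,210), beyond the cap at (228,262). That is higher than I expect from the TCP, so I'll mark the projected TCP on an enlarged picture.

```bash
python3 - <<'E'
from g import *
im=cams.capture("side")[:,:,::-1].copy();i=cams.camera_info("side")
s=manip.get_state();c=np.array(i["R"])@s["position"]+i["t"];p=i["camera_matrix"]@c;p=p[:2]/p[2];print(p,s["width"])
x0,y0=335,140;k=10
z=cv2.resize(im[y0:y0+60,x0:x0+60],None,fx=k,fy=k,interpolation=cv2.INTER_CUBIC)
z=cv2.convertScaleAbs(z,alpha=1.6,beta=15)
cv2.drawMarker(z,tuple(((p-[x0,y0]+.5)*k).astype(int).tolist()),(255,0,255),0,20,1);cv2.imwrite("pics/c2.png",z)
E
```

```text
[369.00755929 180.70793476] 4.429259423038249e-05
```

View pics/c2.png

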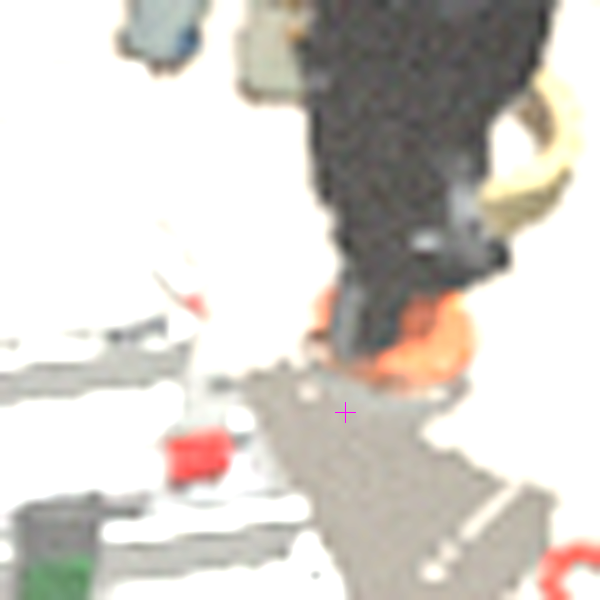

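The finger tip in the picture (365,360) lies about 5 px above the projected TCP (345,412). I'll lower the tool and measure the tip by its dark mask to see whether the offset stays.

Emit:
apply_moves:
  series: [3, 0, 6, 0, 3, -1, 6, 0, 0, 0, 7, 0, 0, 0, 0, 0, 0, 0, 0, 0]

```text
time: 5.25
position: [0.5867, -0.443, 0.0436]
orientation: [0.011, 0.992, 0.122, -0.008]
contact_force: [-0.4, -0.8, 0.1]
width: 0.001
```

```bash
cat >> g.py <<'E'
def proj(n,X):
    i=cams.camera_info(n);p=i["camera_matrix"]@(np.array(i["R"])@X+i["t"]);return p[:2]/p[2]
def tip(im,x0=340,x1=400,y0=120,y1=215,th=62):
    m=(im[y0:y1,x0:x1].max(2)<th).astype(np.uint8)
    n,l,st,c=cv2.connectedComponentsWithStats(m);k=1+np.argmax(st[1:,4]);v,u=np.where(l==k);b=v.max()
    return [(x0+u[v>=b-j].mean().round(1),u[v==b-j].min()+x0,u[v==b-j].max()+x0,y0+b-j) for j in (0,2,5)]
E
python3 - <<'E'
from g import *
go(r2w([0,-.145,.036]))
im=cams.capture("side");print(tip(im),proj("side",manip.get_state()["position"]))
cv2.imwrite("pics/s3.png",im[:,:,::-1])
E
```

```text
t 5.25 reader mm [   5.5 -154.7   43.6] yaw 0.245 toolz [-0.014 -0.023 -1.   ] shift [-5.2 -9.9  7.5] F [-0.41 -0.79  0.14] q [-0.67  0.49  1.59 -0.03  1.05 -0.9 ]
[(np.float64(371.0), np.int64(370), np.int64(372), np.int64(175)), (np.float64(371.2), np.int64(370), np.int64(373), np.int64(173)), (np.float64(371.6), np.int64(371), np.int64(374), np.int64(170))] [367.91921623 181.65430514]
```

```bash
python3 - <<'E'
from g import *
for k in range(5):
    s=manip.get_state();print(s["time"].__round__(3),(w2r(s["position"])*1000).round(1),s["orientation"].round(4),s["joint_pos"].round(4),s["qvel"].round(3),s["contact_force"].round(2)); im=cams.capture("side")
print(tip(im))
E
```

```text
5.3 [   5.2 -154.4   43.3] [ 0.0103  0.9924  0.1224 -0.0085] [-0.6669  0.4926  1.5951 -0.0307  1.0514 -0.8972] [-0.002 -0.003  0.004 -0.001  0.005 -0.   ] [-0.39 -0.26 -0.11]
5.35 [   5.1 -154.4   43.3] [ 0.0103  0.9924  0.1224 -0.0086] [-0.667   0.4925  1.5952 -0.0307  1.0516 -0.8972] [-0.004 -0.001 -0.003  0.001  0.002  0.   ] [ 0.06 -1.35  0.37]
5.4 [   5.1 -154.5   43.5] [ 0.0103  0.9924  0.1223 -0.0085] [-0.6671  0.4924  1.5951 -0.0307  1.0516 -0.8972] [-0.001 -0.002 -0.001 -0.     0.     0.   ] [ 1.61  0.27 -0.88]
5.45 [   5.1 -154.6   43.6] [ 0.0104  0.9924  0.1223 -0.0085] [-0.6672  0.4923  1.5951 -0.0307  1.0516 -0.8972] [ 0.001 -0.    -0.001 -0.001 -0.001 -0.001] [-0.59  0.05 -0.25]
5.5 [   5.1 -154.7   43.6] [ 0.0105  0.9924  0.1223 -0.0084] [-0.6672  0.4922  1.5951 -0.0308  1.0515 -0.8972] [-0.002 -0.    -0.001 -0.001 -0.001 -0.001] [-0.91 -0.79 -0.18]
[(np.float64(370.5), np.int64(370), np.int64(371), np.int64(175)), (np.float64(371.1), np.int64(370), np.int64(373), np.int64(173)), (np.float64(371.9), np.int64(371), np.int64(377), np.int64(170))]
```

Emit:
apply_moves:
  series: [-3, 0, 4, 0, -2, 0, 3, 0, 0, 0, 0, 0, 0, 0, 0, 0]

```text
time: 5.88
position: [0.5808, -0.4449, 0.0364]
orientation: [0.011, 0.992, 0.122, -0.008]
contact_force: [0.5, 0.4, 0.7]
width: -0.001
```

```bash
python3 - <<'E'
from g import *
go(r2w([0,-.135,.036]))
E
```

```text
t 5.88 reader mm [  -0.8 -155.1   36.4] yaw 0.245 toolz [-0.014 -0.023 -1.   ] shift [  1.  -20.1  -0. ] F [0.53 0.36 0.74] q [-0.67  0.49  1.61 -0.03  1.04 -0.9 ]
```

Emit:
apply_moves:
  series: [0, -4, 0, 0, 0, -4, 0, 0, 0, -4, 0, 0, 0, -4, 0, 0, 0, -3, 0, 0, 0, 0, 0, 0, 0, 0, 0, 0]

```text
time: 6.47
position: [0.5754, -0.4237, 0.0359]
orientation: [0.01, 0.992, 0.122, -0.008]
contact_force: [-0.8, -0.4, -0.4]
width: 0.003
```

```bash
python3 - <<'E'
from g import *
go(r2w([0,-.135,.036]))
im=cams.capture("side");print(tip(im),proj("side",manip.get_state()["position"]))
print(red(np.ascontiguousarray(im[:,:,::-1]),(330,170,365,200)))
x0,y0=335,140;k=10
z=cv2.resize(im[y0:y0+60,x0:x0+60,::-1],None,fx=k,fy=k,interpolation=cv2.INTER_CUBIC)
cv2.imwrite("pics/c4.png",z)
E
```

```text
t 6.47 reader mm [  -1.1 -133.3   35.9] yaw 0.245 toolz [-0.014 -0.023 -1.   ] shift [ 1.1  1.7 -0.1] F [-0.79 -0.43 -0.4 ] q [-0.66  0.47  1.65 -0.03  1.02 -0.88]
[(np.float64(365.5), np.int64(364), np.int64(367), np.int64(178)), (np.float64(365.8), np.int64(365), np.int64(367), np.int64(176)), (np.float64(366.8), np.int64(365), np.int64(372), np.int64(173))] [362.50176502 185.24494459]
(array([354.15, 185.3 ]), array([22, 14,  6,  4, 20], dtype=int32))
```

View pics/c4.png

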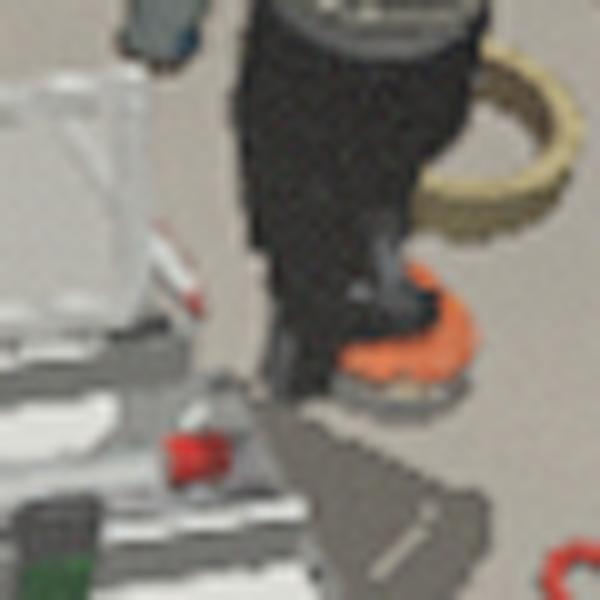

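The visible tip (300,395) still sits about 6 px above the projected TCP, so the picture and the state disagree. Touch will settle it: I'll creep forward a little and check whether the cap moves.

Emit:
apply_moves:
  series: [0, -3, 0, 0, 0, -3, 0, 0, 0, -3, 0, 0, 0, -3, 0, 0, 0, -2, 0, 0, 0, 0, 0, 0, 0, 0, 0, 0]

```text
time: 7.1
position: [0.5719, -0.409, 0.0358]
orientation: [0.011, 0.992, 0.122, -0.008]
contact_force: [-0.6, -0.3, -0.5]
width: -0.003
```

```bash
cat >> g.py <<'E'
def look(n=1,box=(320,165,366,200)):
    F=[];c=[]
    for k in range(n):
        im=cams.capture("side");c.append(red(np.ascontiguousarray(im[:,:,::-1]),box)[0]);F.append(manip.get_state()["contact_force"])
    s=manip.get_state();print("tip",tip(im)[0],proj("side",s["position"]).round(1),"cap",np.mean(c,0).round(2),(w2r(onz("side",np.mean(c,0),.04))*1000).round(1),"F reader",(RR.T@np.mean(F,0)).round(2));return im
E
python3 - <<'E'
from g import *
look(4);go(r2w([0,-.1,.036]))
E
```

```text
tip (np.float64(361.0), np.int64(360), np.int64(362), np.int64(179)) [358.5 185.9] cap [354.52 185.21] [   0.8 -104.    40. ] F reader [0.01 0.49 0.09]
t 7.3 reader mm [  -1.1 -118.5   35.8] yaw 0.245 toolz [-0.014 -0.023 -1.   ] shift [  1.3 -18.5  -0.5] F [ 0.41 -0.32  0.19] q [-0.64  0.45  1.68 -0.03  1.01 -0.87]
```

Emit:
apply_moves:
  series: [0, -3, 0, 0, 0, -3, 0, 0, 0, -2, 0, 0, 0, 0, 0, 0, 0, 0, 0, 0]

```text
time: 7.72
position: [0.5697, -0.401, 0.0356]
orientation: [0.011, 0.992, 0.122, -0.008]
contact_force: [0.4, 0.2, 0.3]
width: -0.001
```

```bash
python3 - <<'E'
from g import *
im=look(4);go(r2w([0,-.1,.036]))
x0,y0=335,145;k=10
cv2.imwrite("pics/c5.png",cv2.resize(im[y0:y0+50,x0:x0+50,::-1],None,fx=k,fy=k,interpolation=cv2.INTER_CUBIC))
E
```

```text
tip (np.float64(358.0), np.int64(357), np.int64(359), np.int64(180)) [356.2 186.3] cap [354.53 185.19] [   0.9 -104.1   40. ] F reader [0.21 0.04 0.22]
t 7.92 reader mm [  -1.3 -110.2   35.6] yaw 0.244 toolz [-0.014 -0.023 -1.   ] shift [  1.4 -10.2  -0.6] F [0.81 0.04 0.65] q [-0.63  0.44  1.69 -0.03  1.01 -0.86]
```

View pics/c5.png

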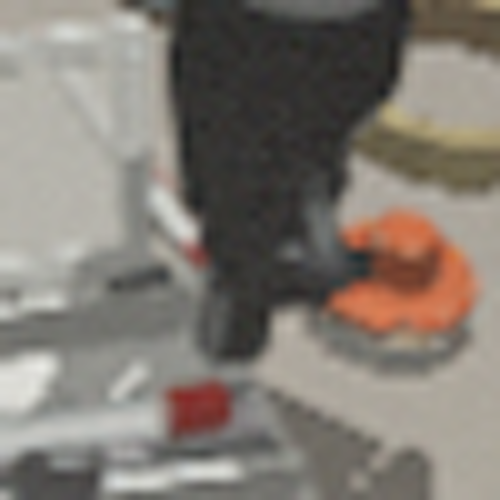

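The cap (200,408) hasn't moved, though the TCP reads above it, so the real tip (235,360) must be higher or farther in x than the state says. I'll back off behind the cap and feel downward.

Emit:
apply_moves:
  series: [0, 6, 0, 0, 0, 6, 0, 0, 0, 6, 0, 0, 0, 6, 0, 0, 0, 3, 0, 0, 0, 0, 0, 0, 1, 0, 2, 0, 0, 0, 2, 0, 0, 0, 2, 0, 0, 0, 1, 0, 0, 0, 0, 0]

```text
time: 8.83
position: [0.578, -0.4314, 0.0281]
orientation: [0.011, 0.993, 0.121, -0.008]
contact_force: [0.9, 0.1, -0.1]
width: 0.001
```

```bash
python3 - <<'E'
from g import *
im=look(3);go(r2w([0,-.137,.02]))
E
```

```text
tip (np.float64(366.0), np.int64(366), np.int64(366), np.int64(180)) [364.3 186.2] cap [354.39 185.34] [   0.2 -103.4   40. ] F reader [0.06 0.29 0.01]
t 8.98 reader mm [-1.000e-01 -1.417e+02  2.860e+01] yaw 0.243 toolz [-0.013 -0.024 -1.   ] shift [ 0.3 -4.8  8.5] F [-0.04  0.64 -0.16] q [-0.66  0.48  1.64 -0.03  1.02 -0.89]
```

Emit:
apply_moves:
  series: [0, -2, 2, 0, 0, -2, 2, 0, 0, 0, 2, 0, 0, 0, 2, 0, 0, 0, 2, 0, 0, 0, 0, 0, 0, 0, 0, 0]

```text
time: 9.57
position: [0.5773, -0.4271, 0.0178]
orientation: [0.011, 0.993, 0.121, -0.008]
contact_force: [-0.3, 0.0, 0.1]
width: 0.002
```

```bash
python3 - <<'E'
from g import *
im=look(3);go(r2w([0,-.137,.012]))
E
```

```text
tip (np.float64(365.5), np.int64(364), np.int64(367), np.int64(182)) [362.6 188.5] cap [354.19 185.4 ] [ 1.000e-01 -1.026e+02  4.000e+01] F reader [-0.27  0.31 -0.56]
t 9.72 reader mm [-1.000e-01 -1.372e+02  1.800e+01] yaw 0.243 toolz [-0.012 -0.024 -1.   ] shift [ 0.2 -0.3  6. ] F [-0.65  0.   -0.45] q [-0.66  0.49  1.65 -0.03  1.   -0.88]
```

The TCP now reads z = 0.018 over the 24 mm base with no contact, so the real fingertip is some 25–40 mm above the reported TCP. I'll calibrate by touching the bare table behind the reader.

Emit:
apply_moves:
  series: [0, 8, 0, 0, 0, 8, 0, 0, 0, 8, 0, 0, 0, 7, 0, 0, 0, 0, 0, 0, 0, 0, 5, 0, 0, 0, 5, 0, 0, 0, 5, 0, 0, 0, 5, 0, 0, 0, 4, 0, 0, 0, 0, 0, 0, 0, 0, 0]

```text
time: 10.72
position: [0.5849, -0.4619, -0.0086]
orientation: [0.011, 0.993, 0.121, -0.008]
contact_force: [-0.3, 0.1, 0.2]
width: -0.004
```

```bash
python3 - <<'E'
from g import *
im=look(2);go(r2w([0,-.168,-.02]))
E
```

```text
tip (np.float64(390.0), np.int64(390), np.int64(390), np.int64(147)) [370.8 192.3] cap [354.72 185.21] [   0.7 -104.7   40. ] F reader [ 0.01  0.2  -0.29]
t 10.82 reader mm [  -0.7 -172.7   -8.4] yaw 0.243 toolz [-0.013 -0.024 -1.   ] shift [ 0.9 -4.9 11.5] F [ 0.61  0.6  -0.56] q [-0.69  0.56  1.6  -0.03  0.98 -0.91]
```

TCP z reads −8 mm with still no contact, which confirms it. I'll creep down in short rows.

Emit:
apply_moves:
  series: [0, 0, 2, 0, 0, 0, 2, 0, 0, 0, 2, 0, 0, 0, 2, 0, 0, 0, 2, 0, 0, 0, 0, 0]

```text
time: 11.32
position: [0.5859, -0.4627, -0.0177]
orientation: [0.012, 0.993, 0.121, -0.007]
contact_force: [0.2, 0.0, -0.3]
width: 0.005
```

```bash
python3 - <<'E'
from g import *
for k in range(2): cams.capture("side");go(r2w([0,-.168,-.02]))
E
```

```text
t 11.37 reader mm [ 1.000e-01 -1.738e+02 -1.750e+01] yaw 0.243 toolz [-0.011 -0.026 -1.   ] shift [-0.  -5.8  2.3] F [-0.83  0.14  0.04] q [-0.69  0.57  1.6  -0.03  0.96 -0.91]
t 11.42 reader mm [   0.2 -173.9  -17.3] yaw 0.243 toolz [-0.01  -0.026 -1.   ] shift [-0.1 -5.9  2.5] F [-0.53 -1.03  0.04] q [-0.69  0.57  1.6  -0.03  0.96 -0.91]
```

Emit:
apply_moves:
  series: [0, 0, 2, 0, 0, 0, 2, 0, 0, 0, 2, 0, 0, 0, 1.5, 0, 0, 0, 0, 0]

```text
time: 11.83
position: [0.5863, -0.4634, -0.0251]
orientation: [0.013, 0.993, 0.121, -0.006]
contact_force: [-0.4, -1.0, -0.7]
width: -0.001
```

```bash
python3 - <<'E'
from g import *
for k in range(2): cams.capture("side");go(r2w([0,-.168,-.03]))
E
```

```text
t 11.88 reader mm [   0.3 -174.4  -25. ] yaw 0.243 toolz [-0.01  -0.026 -1.   ] shift [-0.1 -6.6  4.8] F [ 0.11  0.42 -0.96] q [-0.69  0.58  1.6  -0.03  0.95 -0.91]
t 11.93 reader mm [   0.3 -174.5  -24.8] yaw 0.243 toolz [-0.01  -0.027 -1.   ] shift [-0.2 -6.7  5. ] F [-0.17 -0.11  0.25] q [-0.69  0.58  1.6  -0.03  0.95 -0.91]
```

Emit:
apply_moves:
  series: [0, 0, 2, 0, 0, 0, 2, 0, 0, 0, 1.5, 0, 0, 0, 0, 0]

```text
time: 12.27
position: [0.5866, -0.4638, -0.0305]
orientation: [0.013, 0.993, 0.121, -0.006]
contact_force: [-0.2, -0.0, 0.4]
width: 0.002
```

```bash
python3 - <<'E'
from g import *
for k in range(2): im=cams.capture("side");go(r2w([0,-.168,-.03]))
x0,y0=335,150;k=10
z=cv2.resize(im[y0:y0+55,x0:x0+60,::-1],None,fx=k,fy=k,interpolation=cv2.INTER_CUBIC)
cv2.imwrite("pics/c6.png",cv2.convertScaleAbs(z,alpha=1.5,beta=10))
E
```

```text
t 12.32 reader mm [   0.5 -175.   -30.4] yaw 0.243 toolz [-0.009 -0.027 -1.   ] shift [-0.5 -7.  -0.5] F [ 0.05 -0.44 -0.72] q [-0.69  0.59  1.6  -0.03  0.94 -0.91]
t 12.37 reader mm [   0.6 -175.   -30.2] yaw 0.243 toolz [-0.009 -0.027 -1.   ] shift [-0.5 -7.  -0.4] F [-0.28  0.3   0.27] q [-0.69  0.59  1.6  -0.03  0.94 -0.91]
```

View pics/c6.png

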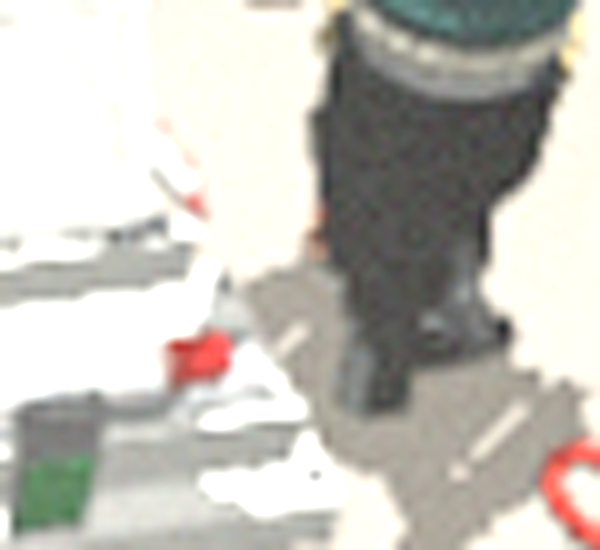

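The tip bottom is at (375,415) in this crop, i.e. pixel (372,191). Where would that be at various heights?

```bash
python3 - <<'E'
from g import *
np.set_printoptions(suppress=True)
for z in (-.03,-.015,0,.01,.02): print(z,(w2r(onz("side",(372,190.8),z))*1000).round(1))
s=manip.get_state();print(proj("side",s["position"]),proj("top",s["position"]),s["joint_efforts"].round(2))
E
```

```text
-0.03 [  24.7 -191.8  -30. ]
-0.015 [  11.5 -183.5  -15. ]
0 [  -1.7 -175.3    0. ]
0.01 [ -10.5 -169.7   10. ]
0.02 [ -19.3 -164.2   20. ]
[370.14894277 196.18147327] [371.16830443 167.66666335] [ -0.   -62.53 -31.29  -0.12  -0.06   0.  ]
```

Emit:
apply_moves:
  series: [0, 0, 1.5, 0, 0, 0, 1.5, 0, 0, 0, 1, 0, 0, 0, 0, 0]

```text
time: 12.7
position: [0.5874, -0.4644, -0.0303]
orientation: [0.013, 0.993, 0.121, -0.006]
contact_force: [0.7, 0.1, 0.1]
width: 0.001
```

```bash
python3 - <<'E'
from g import *
for k in range(2): cams.capture("side");go(r2w([0,-.168,-.03]))
E
```

```text
t 12.75 reader mm [   1.2 -175.8  -30.2] yaw 0.243 toolz [-0.008 -0.028 -1.   ] shift [-1.1 -7.8 -0.4] F [-0.23 -0.92  0.35] q [-0.69  0.59  1.6  -0.03  0.94 -0.91]
t 12.8 reader mm [   1.2 -175.8  -30.5] yaw 0.243 toolz [-0.008 -0.028 -1.   ] shift [-1.1 -7.8 -0.7] F [ 0.38 -0.83 -0.48] q [-0.69  0.59  1.6  -0.03  0.94 -0.91]
```

Emit:
apply_moves:
  series: [0, 0, 2, 0]

```text
time: 12.88
position: [0.5876, -0.4646, -0.0309]
orientation: [0.013, 0.993, 0.121, -0.006]
contact_force: [-5.9, 5.1, 17.7]
width: 0.001
```

```bash
python3 - <<'E'
from g import *
print(manip.get_state()["joint_efforts"].round(2))
for k in range(2): go(r2w([0,-.168,-.03]));cams.capture("side")
E
```

```text
[-4.400e-01 -5.134e+01 -2.814e+01 -2.000e-01 -2.800e+00  3.000e-02]
t 12.88 reader mm [   1.3 -175.9  -30.9] yaw 0.243 toolz [-0.008 -0.028 -1.   ] shift [-1.2 -7.9 -1.1] F [-5.88  5.09 17.7 ] q [-0.69  0.59  1.6  -0.03  0.94 -0.91]
t 12.93 reader mm [   1.3 -175.9  -30.8] yaw 0.243 toolz [-0.008 -0.028 -1.   ] shift [-1.2 -7.9 -1. ] F [-3.4   3.18  7.71] q [-0.69  0.59  1.6  -0.03  0.94 -0.91]
```

Table contact is at TCP z = −0.0305 (17.7 N), so the real tip is 30.5 mm above the reported TCP with no lateral offset. Tip z 0.036 means TCP z ≈ 0.0055. Forces only show while a row is still commanding. Next: lift, come up behind the cap and push.

Emit:
apply_moves:
  series: [0, 0, -8, 0, 0, 0, -10, 0, 0, 0, -10, 0, 0, 0, -8, 0, -1, -8, -1, 0, 0, -9, 0, 0, 0, -9, 0, 0, 0, -8, 0, 0, 0, -5, 0, 0, 0, 0, 0, 0, 0, 0, 0, 0]

```text
time: 13.9
position: [0.5759, -0.4203, 0.0078]
orientation: [0.013, 0.992, 0.122, -0.006]
contact_force: [0.1, -0.8, 0.4]
width: -0.004
```

```bash
python3 - <<'E'
from g import *
look(1);go(r2w([0,-.131,.0055]))
E
```

```text
tip (np.float64(372.0), np.int64(367), np.int64(377), np.int64(146)) [360.1 190.7] cap [354.15 185.35] [   0.4 -102.5   40. ] F reader [ 0.76 -0.59  0.15]
t 13.95 reader mm [   0.2 -130.1    7.6] yaw 0.243 toolz [-0.009 -0.027 -1.   ] shift [-0.1  0.9  2.1] F [ 0.87 -0.4   0.15] q [-0.65  0.49  1.68 -0.03  0.97 -0.88]
```

Emit:
apply_moves:
  series: [0, 0, 1.5, 0, 0, -2, 0, 0, 0, -2, 0, 0, 0, -3, 0, 0, 0, -3, 0, 0, 0, -3, 0, 0, 0, -3, 0, 0]

```text
time: 14.53
position: [0.5722, -0.4057, 0.005]
orientation: [0.013, 0.993, 0.121, -0.006]
contact_force: [0.1, 0.1, -1.0]
width: 0.001
```

```bash
python3 - <<'E'
from g import *
go(r2w([0,-.085,.0055]));look(1)
E
```

```text
t 14.53 reader mm [  -0.  -115.1    5. ] yaw 0.242 toolz [-0.008 -0.028 -1.   ] shift [  0.2 -30.   -1.3] F [ 0.14  0.14 -1.02] q [-0.64  0.47  1.71 -0.03  0.95 -0.86]
tip (np.float64(371.0), np.int64(370), np.int64(372), np.int64(147)) [355.8 192. ] cap [352.  185.5] [  1.2 -94.9  40. ] F reader [-0.23  0.35  0.98]
```

The cap is moving with the finger (−103.5 → −95 mm). I'll go on to just short of the nearest possible button position.

Emit:
apply_moves:
  series: [0, -3, -0.1, 0, 0, -3, -0.1, 0, 0, -3, -0.1, 0, 0, -3, -0.1, 0, 0, -3, -0.1, 0, 0, -3, -0.1, 0, 0, -3, -0.1, 0, 0, -3, -0.1, 0, 0, -3, -0.1, 0]

```text
time: 15.33
position: [0.5647, -0.3759, 0.0053]
orientation: [0.013, 0.993, 0.121, -0.006]
contact_force: [-0.1, -0.9, 0.2]
width: 0.004
```

```bash
python3 - <<'E'
from g import *
go(r2w([0,-.082,.0055]));look(1)
E
```

```text
t 15.33 reader mm [ -0.3 -84.4   5.3] yaw 0.242 toolz [-0.008 -0.028 -1.   ] shift [ 0.4 -2.4 -0.2] F [-0.15 -0.91  0.18] q [-0.61  0.44  1.76 -0.03  0.94 -0.83]
tip (np.float64(357.5), np.int64(354), np.int64(361), np.int64(149)) [347.6 193.2] cap [343.79 186.14] [  3.8 -65.9  40. ] F reader [-0.89 -0.44 -0.12]
```

Emit:
apply_moves:
  series: [0, -2, -0.1, 0, 0, -2, -0.1, 0]

```text
time: 15.55
position: [0.5635, -0.3711, 0.0054]
orientation: [0.013, 0.993, 0.121, -0.006]
contact_force: [1.2, -0.1, 0.2]
width: -0.001
```

Emit:
apply_moves:
  series: [0, -1.5, -0.1, 0, 0, -1.5, -0.1, 0]

```text
time: 15.72
position: [0.5626, -0.3678, 0.0055]
orientation: [0.013, 0.993, 0.121, -0.006]
contact_force: [-0.2, 0.0, 0.5]
width: 0.002
```

Emit:
apply_moves:
  series: [0, -1.5, -0.1, 0, 0, -1.5, -0.1, 0]

```text
time: 15.88
position: [0.5618, -0.3647, 0.0056]
orientation: [0.013, 0.993, 0.121, -0.006]
contact_force: [0.2, -0.3, 0.0]
width: 0.001
```

Emit:
apply_moves:
  series: [0, -1.5, -0.1, 0, 0, -1.5, -0.1, 0]

```text
time: 16.05
position: [0.561, -0.3616, 0.0057]
orientation: [0.013, 0.993, 0.121, -0.006]
contact_force: [0.6, -0.1, -0.3]
width: -0.003
```

Emit:
apply_moves:
  series: [0, -1.3, 0, 0, 0, -1.3, 0, 0]

```text
time: 16.22
position: [0.5603, -0.3588, 0.0057]
orientation: [0.013, 0.993, 0.121, -0.006]
contact_force: [-0.6, -0.7, -0.1]
width: 0.002
```

Emit:
apply_moves:
  series: [0, -1.3, 0, 0, 0, -1.3, 0, 0]

```text
time: 16.38
position: [0.5596, -0.3561, 0.0056]
orientation: [0.013, 0.993, 0.121, -0.006]
contact_force: [-0.8, -0.4, -0.2]
width: 0.003
```

```bash
python3 - <<'E'
from g import *
go(r2w([0,-.065,.0055]));look(1)
E
```

```text
t 16.38 reader mm [ -0.7 -63.9   5.6] yaw 0.242 toolz [-0.009 -0.027 -1.   ] shift [0.7 1.1 0.1] F [-0.79 -0.45 -0.21] q [-0.59  0.41  1.79 -0.03  0.93 -0.81]
tip (np.float64(349.0), np.int64(347), np.int64(351), np.int64(145)) [342.2 194. ] cap [337.73 187.07] [  3.6 -43.8  40. ] F reader [ 0.71 -0.05 -0.34]
```

Emit:
apply_moves:
  series: [0, -1.3, 0, 0, 0, -1.3, 0, 0]

```text
time: 16.6
position: [0.5593, -0.3538, 0.0058]
orientation: [0.014, 0.993, 0.121, -0.006]
contact_force: [0.4, -4.0, -1.1]
width: 0.0
```

Emit:
apply_moves:
  series: [0, -1.3, 0, 0, 0, -1.3, 0, 0]

```text
time: 16.77
position: [0.5598, -0.353, 0.0066]
orientation: [0.015, 0.992, 0.121, -0.004]
contact_force: [1.1, -3.0, 0.3]
width: -0.001
```

```bash
python3 - <<'E'
from g import *
go(r2w([0,-.065,.0055]));im=look(1)
print(red(np.ascontiguousarray(im[:,:,::-1]),(320,165,366,200)),proj("side",r2w([0,-.038,.039])),proj("side",r2w([0,-.038,.047])))
E
```

```text
t 16.77 reader mm [  0.3 -60.9   6.6] yaw 0.243 toolz [-0.005 -0.032 -0.999] shift [-0.3  4.1  1.2] F [ 1.06 -3.    0.3 ] q [-0.58  0.41  1.8  -0.04  0.92 -0.8 ]
tip (np.float64(357.0), np.int64(357), np.int64(357), np.int64(148)) [341.4 193.7] cap [336.82 187.24] [  3.5 -40.5  40. ] F reader [-0.02 -2.73 -0.33]
(array([336.82352941, 187.23529412]), array([15, 21,  5,  4, 17], dtype=int32)) [336.43114977 188.23958741] [336.72772564 186.61725   ]
```

The button is found: 3–4 N at TCP y ≈ −62. The reading drops because each short row yields to the button. I need about 6 mm more, ending near TCP y = −56, so I'll use slightly longer rows and check often.

Emit:
apply_moves:
  series: [0, -2.5, 0, 0, 0, -2.5, 0, 0]

```text
time: 16.98
position: [0.5596, -0.3493, 0.0074]
orientation: [0.017, 0.992, 0.121, -0.003]
contact_force: [0.8, -3.3, -0.4]
width: 0.002
```

```bash
python3 - <<'E'
from g import *
go(r2w([0,-.056,.0055]));im=look(1);go(r2w([0,-.056,.0055]))
E
```

```text
t 16.98 reader mm [  0.9 -57.3   7.4] yaw 0.243 toolz [-0.003 -0.034 -0.999] shift [-0.8 -1.3  1.8] F [ 0.83 -3.25 -0.43] q [-0.58  0.4   1.81 -0.04  0.92 -0.8 ]
tip (np.float64(350.0), np.int64(350), np.int64(350), np.int64(147)) [340.3 193.6] cap [335.68 187.26] [  4.1 -36.6  40. ] F reader [-0.25 -3.79  0.57]
t 17.03 reader mm [  0.8 -56.8   7.3] yaw 0.243 toolz [-0.003 -0.034 -0.999] shift [-0.8 -0.8  1.8] F [ 0.63 -3.74  0.57] q [-0.58  0.4   1.81 -0.04  0.92 -0.8 ]
```

The button is pressed about 5 mm, by both TCP travel (−62 → −56.8) and cap travel, at 3.7 N as expected. I'll hold briefly, back off and go up.

Emit:
apply_moves:
  series: [0, 0, 0, 0, 0, 0, 0, 0, 0, 0, 0, 0, 0, 4, 0, 0, 0, 8, 0, 0, 0, 10, 0, 0, 0, 10, 0, 0, 0, 10, 0, 0, 0, 0, -20, 0, 0, 0, -30, 0, 0, 0, -35, 0, 0, 0, -35, 0, 0, 0, -35, 0, 0, 0, -35, 0, 0, 0, -10, 0, 0, 0, 0, 0]

```text
time: 18.37
position: [0.5678, -0.3899, 0.209]
orientation: [0.008, 0.993, 0.119, -0.01]
contact_force: [0.4, 0.3, -0.7]
width: 0.0
```

```bash
python3 - <<'E'
from g import *
go(r2w([0,-.09,.2]))
im=cams.capture("side");tp=cams.capture("top")
a=red(np.ascontiguousarray(im[:,:,::-1]),(320,165,366,200));print(a,(w2r(onz("side",a[0],.04))*1000).round(1))
k=6
f=lambda i,y0,y1:cv2.resize(i[y0:y1,275:385,::-1],None,fx=k,fy=k,interpolation=cv2.INTER_CUBIC)
cv2.imwrite("pics/d1.png",np.vstack([f(im,145,195)[:,:],f(tp,140,190)]))
E
```

```text
t 18.37 reader mm [ -0.6 -98.7 209. ] yaw 0.238 toolz [-0.019 -0.018 -1.   ] shift [ 0.9 -8.8  8.8] F [ 0.4   0.32 -0.71] q [-0.62  0.29  1.56 -0.03  1.3  -0.85]
(array([336. , 187.6]), array([14, 21,  5,  4, 15], dtype=int32)) [  2.4 -37.1  40. ]
```

View pics/d1.png

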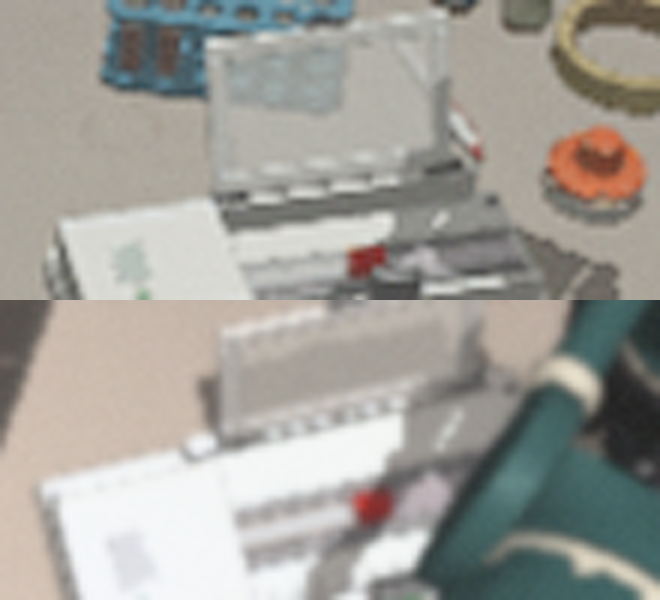

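The tube sits in the groove with its cap centre at y ≈ −37, unchanged after release. Its lower part is hidden by the catch in the side view. Now I'll go over the cover to its far side at y = −80, clear of the catch and rack.

Emit:
apply_moves:
  series: [20, -2, 4, 0, 25, -3, 4, 0, 25, -3, 4, 0, 25, -3, 4, 0, 25, -3, 4, 0, 15, -3, 4, 0, 6, -2, 4, 0, 0, 0, 0, 0]

```text
time: 19.13
position: [0.6917, -0.3335, 0.1467]
orientation: [-0.003, 0.993, 0.117, -0.026]
contact_force: [-0.2, -0.4, -0.2]
width: 0.001
```

```bash
python3 - <<'E'
from g import *
go(r2w([.14,-.08,.085]))
T=lambda u,v:(u/6+275-.4,v/6+125-.4)
for n,p,z in (("rack corner",T(355,18),.06),("forceps",T(502,80),.005)): print(n,w2r(onz("top",p,z)).round(3))
E
```

```text
t 19.13 reader mm [133.  -72.7 146.7] yaw 0.234 toolz [-0.052 -0.    -0.999] shift [10.1  8.  61.2] F [-0.18 -0.35 -0.19] q [-0.47  0.5   1.38 -0.02  1.3  -0.7 ]
rack corner [ 0.152 -0.063  0.06 ]
forceps [ 0.108 -0.15   0.005]
```

Emit:
apply_moves:
  series: [0, 4, 0, 0, 0, 4, 6, 0, 0, 0, 10, 0, 0, 0, 10, 0, 1, 0, 10, 0, 1, 0, 10, 0, 1, 0, 8, 0, 0, 0, 4, 0, 0, 0, 0, 0]

```text
time: 19.88
position: [0.6861, -0.3444, 0.0798]
orientation: [-0.004, 0.993, 0.114, -0.029]
contact_force: [-0.3, 0.8, -0.3]
width: 0.001
```

```bash
python3 - <<'E'
from g import *
im=cams.capture("side");go(r2w([.11,-.08,.085]))
k=7
cv2.imwrite("pics/d2.png",cv2.resize(im[120:200,285:390,::-1],None,fx=k,fy=k,interpolation=cv2.INTER_CUBIC))
E
```

```text
t 19.93 reader mm [125.1 -82.   80.1] yaw 0.23 toolz [-0.059  0.002 -0.998] shift [-15.4  -1.9  -4. ] F [ 0.55 -0.38  0.33] q [-0.48  0.55  1.43 -0.03  1.21 -0.7 ]
```

View pics/d2.png

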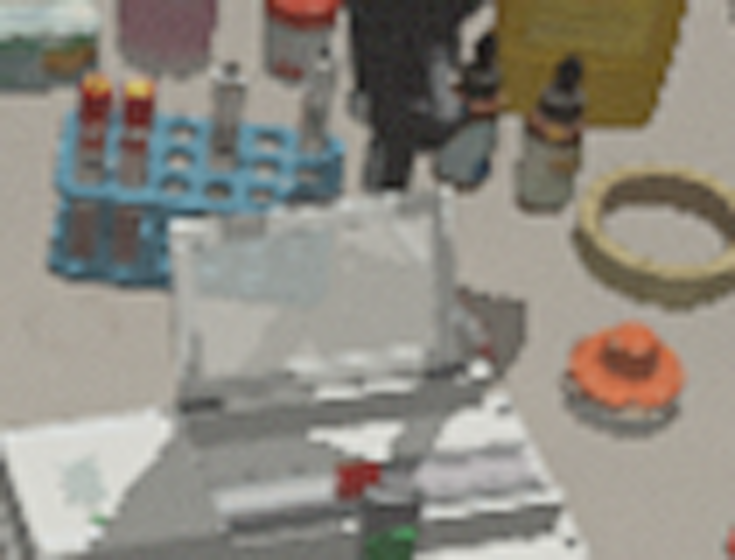

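```bash
python3 - <<'E'
from g import *
P=lambda v:((proj("side",r2w(v))-[285,120])*7+3).round(0)
print("tip",P([.127,-.082,.1105]),P([.113,-.082,.1105]),"edge",P([.097,-.082,.1375]))
E
```

```text
tip [383. 196.] [392. 214.] edge [410. 193.]
```

The finger is behind the cover, with its tip about 27 mm below the cover's top edge, as planned. Now I'll pull the cover over.

Emit:
apply_moves:
  series: [-5, 0, 0, 0, -6, 0, 0, 0, -6, 0, -1, 0, -6, 0, -2, 0, -6, 0, -2, 0, -6, 0, -2, 0, -6, 0, -2, 0, -6, 0, -2, 0]

```text
time: 20.6
position: [0.6416, -0.3551, 0.0981]
orientation: [-0.003, 0.993, 0.115, -0.025]
contact_force: [2.4, 0.5, -2.0]
width: 0.002
```

```bash
python3 - <<'E'
from g import *
go(r2w([.070,-.08,.101]))
E
```

```text
t 20.6 reader mm [ 79.3 -82.1  98.1] yaw 0.231 toolz [-0.05  -0.    -0.999] shift [-9.4 -2.  -2.4] F [ 2.41  0.53 -2.01] q [-0.53  0.47  1.52 -0.03  1.2  -0.75]
```

Emit:
apply_moves:
  series: [-6, 0, -2, 0, -6, 0, 0, 0, -6, 0, 0, 0, -6, 0, 0, 0, -6, 0, 0, 0, -6, 0, 1, 0]

```text
time: 21.1
position: [0.605, -0.3642, 0.1028]
orientation: [-0.002, 0.993, 0.115, -0.022]
contact_force: [4.3, 1.6, -1.3]
width: -0.001
```

```bash
python3 - <<'E'
from g import *
go(r2w([.042,-.08,.0985]))
E
```

```text
t 21.1 reader mm [ 41.6 -82.4 102.8] yaw 0.231 toolz [-0.044 -0.001 -0.999] shift [ 0.6 -2.4  4.3] F [ 4.33  1.65 -1.26] q [-0.56  0.42  1.59 -0.03  1.17 -0.78]
```

Emit:
apply_moves:
  series: [-6, -1, 4, 0, -6, -1, 4, 0, -6, 0, 4, 0, -6, 0, 5, 0]

```text
time: 21.43
position: [0.5809, -0.3701, 0.0912]
orientation: [0.001, 0.993, 0.115, -0.019]
contact_force: [1.7, 2.1, 6.1]
width: -0.001
```

```bash
python3 - <<'E'
from g import *
go(r2w([.0047,-.08,.0734]))
E
```

```text
t 21.43 reader mm [ 16.8 -82.5  91.2] yaw 0.23 toolz [-0.037 -0.005 -0.999] shift [-11.4  -2.4  18.3] F [1.65 2.13 6.05] q [-0.59  0.39  1.65 -0.03  1.13 -0.81]
```

Emit:
apply_moves:
  series: [-3, 0, 5, 0, -3, 0, 6, 0, -3, 0, 6, 0, -3, 0, 6, 0]

```text
time: 21.77
position: [0.5654, -0.3752, 0.0723]
orientation: [0.002, 0.993, 0.115, -0.019]
contact_force: [-0.1, 2.6, 8.6]
width: 0.001
```

```bash
python3 - <<'E'
from g import *
go(r2w([-.0068,-.08,.0537]))
E
```

```text
t 21.77 reader mm [  0.5 -83.8  72.3] yaw 0.23 toolz [-0.037 -0.009 -0.999] shift [-6.6 -3.7 18.9] F [-0.07  2.64  8.65] q [-0.61  0.39  1.69 -0.03  1.09 -0.82]
```

Emit:
apply_moves:
  series: [-2, -1, 6, 0, -2, 0, 6, 0, -2, 0, 6, 0, -2, 0, 6, 0]

```text
time: 22.1
position: [0.5536, -0.3779, 0.0523]
orientation: [0.003, 0.993, 0.114, -0.019]
contact_force: [3.8, 3.7, 6.7]
width: 0.002
```

```bash
python3 - <<'E'
from g import *
go(r2w([-.015,-.08,.0395]))
E
```

```text
t 22.1 reader mm [-11.6 -83.6  52.3] yaw 0.229 toolz [-0.038 -0.011 -0.999] shift [-2.9 -3.7 12.9] F [3.84 3.74 6.69] q [-0.62  0.39  1.72 -0.04  1.05 -0.83]
```

Emit:
apply_moves:
  series: [-1, 0, 5, 0, -1, 0, 5, 0, -1, 0, 5, 0]

```text
time: 22.35
position: [0.55, -0.3787, 0.0397]
orientation: [0.003, 0.993, 0.114, -0.018]
contact_force: [4.1, 3.7, 11.6]
width: 0.004
```

```bash
python3 - <<'E'
from g import *
go(r2w([-.015,-.08,.0315]))
E
```

```text
t 22.35 reader mm [-15.3 -83.6  39.7] yaw 0.229 toolz [-0.035 -0.011 -0.999] shift [ 0.6 -3.7  8.2] F [ 4.12  3.75 11.56] q [-0.62  0.4   1.74 -0.03  1.03 -0.83]
```

Emit:
apply_moves:
  series: [0, 0, 3, 0, 0, 0, 3, 0]

```text
time: 22.52
position: [0.5495, -0.3789, 0.0363]
orientation: [0.003, 0.993, 0.114, -0.018]
contact_force: [1.0, 3.9, 12.9]
width: 0.007
```

Emit:
apply_moves:
  series: [0, 0, 2.5, 0, 0, 0, 2.5, 0]

```text
time: 22.68
position: [0.5492, -0.3789, 0.0343]
orientation: [0.004, 0.993, 0.114, -0.017]
contact_force: [1.5, 3.3, 10.3]
width: 0.003
```

```bash
python3 - <<'E'
from g import *
go(r2w([-.015,-.08,.0315]))
E
```

```text
t 22.68 reader mm [-16.1 -83.6  34.3] yaw 0.228 toolz [-0.033 -0.011 -0.999] shift [ 1.1 -3.6  2.8] F [ 1.53  3.33 10.33] q [-0.63  0.4   1.74 -0.03  1.01 -0.84]
```

Emit:
apply_moves:
  series: [0, 0, 3, 0, 0, 0, 3.5, 0]

```text
time: 22.85
position: [0.5489, -0.379, 0.031]
orientation: [0.004, 0.993, 0.114, -0.017]
contact_force: [0.8, 3.4, 8.5]
width: -0.005
```

Emit:
apply_moves:
  series: [0, 0, 3.5, 0, 0, 0, 3.5, 0]

```text
time: 23.02
position: [0.5491, -0.3792, 0.0295]
orientation: [0.004, 0.993, 0.114, -0.016]
contact_force: [-3.1, 7.8, 25.4]
width: -0.001
```

```bash
python3 - <<'E'
from g import *
go(r2w([-.015,-.08,.0315]))
E
```

```text
t 23.02 reader mm [-16.3 -83.9  29.5] yaw 0.228 toolz [-0.031 -0.011 -0.999] shift [ 1.2 -3.9 -2. ] F [-3.06  7.77 25.41] q [-0.63  0.41  1.75 -0.03  1.   -0.84]
```

The force dropped to 8.5 N while the cover moved, then rose to 25 N against a stop, which suggests the catch has clicked. I'll hold, then lift and look.

Emit:
apply_moves:
  series: [0, 0, 1.5, 0, 0, 0, 1, 0, 0, 0, 0, 0, 0, 0, -2, 0, 0, 0, -3, 0, 0, 0, 0, 0]

```text
time: 23.52
position: [0.5427, -0.3785, 0.0329]
orientation: [0.002, 0.993, 0.114, -0.02]
contact_force: [0.5, 0.2, 0.1]
width: 0.002
```

```bash
python3 - <<'E'
from g import *
for k in range(3): go(r2w([-.015,-.08,.0315]));cams.capture("side")
E
```

```text
t 23.52 reader mm [-22.3 -81.7  32.9] yaw 0.228 toolz [-0.039 -0.009 -0.999] shift [ 7.4 -1.8  1.1] F [0.54 0.18 0.05] q [-0.63  0.4   1.75 -0.04  1.02 -0.84]
t 23.57 reader mm [-22.6 -81.4  32.4] yaw 0.228 toolz [-0.04  -0.009 -0.999] shift [ 7.6 -1.4  0.5] F [-0.31  0.54 -1.28] q [-0.63  0.4   1.75 -0.04  1.02 -0.84]
t 23.62 reader mm [-22.4 -81.4  32.3] yaw 0.228 toolz [-0.04  -0.009 -0.999] shift [ 7.4 -1.4  0.5] F [0.63 0.34 0.22] q [-0.63  0.4   1.75 -0.04  1.02 -0.84]
```

After a 3 mm lift the force is zero, although the spring would push with about 7 N, so the catch holds. I'll retreat upward and look.

Emit:
apply_moves:
  series: [1, 0, -8, 0, 1, 0, -15, 0, 0, 5, -20, 0, 0, 8, -25, 0, 0, 10, -25, 0, 0, 15, -25, 0, 0, 20, -20, 0, 0, 20, -10, 0, 0, 20, 0, 0, 0, 20, 0, 0, 0, 10, 0, 0, 0, 0, 0, 0]

```text
time: 24.67
position: [0.5801, -0.5042, 0.1894]
orientation: [0.001, 0.993, 0.115, -0.022]
contact_force: [-0.1, -0.2, 0.1]
width: -0.003
```

```bash
python3 - <<'E'
from g import *
go(r2w([0,-.15,.2]))
im=cams.capture("side");tp=cams.capture("top")
f=lambda i,y0,y1:cv2.resize(i[y0:y1,275:385,::-1],None,fx=6,fy=6,interpolation=cv2.INTER_CUBIC)
cv2.imwrite("pics/e1.png",np.vstack([f(im,150,215)[:,:],f(tp,155,190)]))
a=red(np.ascontiguousarray(im[:,:,::-1]),(325,175,350,195));print(a,(w2r(onz("side",a[0],.04))*1000).round(1))
E
```

```text
t 24.67 reader mm [ -15.2 -212.7  189.4] yaw 0.232 toolz [-0.044 -0.008 -0.999] shift [ 14.5 -62.7 -11.1] F [-0.11 -0.23  0.08] q [-0.73  0.47  1.35 -0.04  1.35 -0.95]Traceback (most recent call last):
  File "<stdin>", line 6, in <module>
  File "h.py", line 15, in red
    n,l,st,c=cv2.connectedComponentsWithStats(m.astype(np.uint8));k=1+np.argmax(st[1:,4]);return c[k]+[x0,y0],st[k]
                                                                      ~~~~~~~~~^^^^^^^^^^
    return _wrapfunc(a, 'argmax', axis=axis, out=out, **kwds)
    return bound(*args, **kwds)
ValueError: attempt to get argmax of an empty sequence
```

View pics/e1.png

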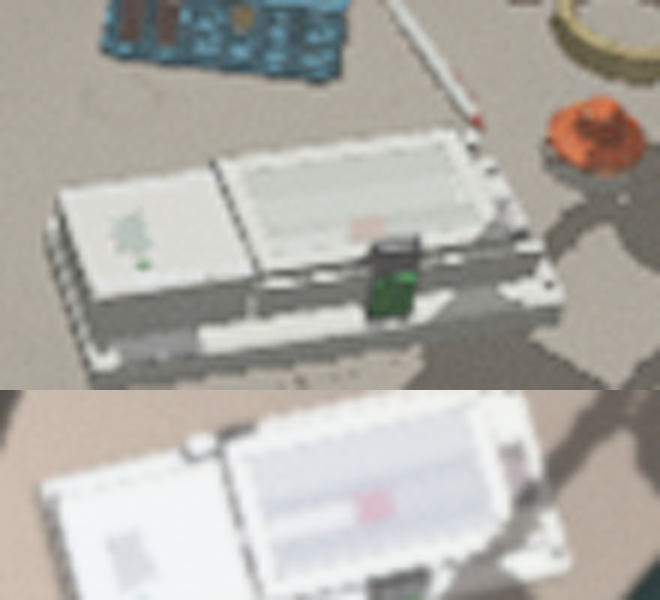

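The cover is shut and held by the catch at (395,245). The cap shows pink through the window at (367,228), where I left it, and the robot is clear. Handing in.

```bash
python3 -c "
from plant import job
print(job.hand_in())"
```

```text
the job is handed in; nothing more can be done
None
```

I pushed the tube home and shut and latched the cover, then handed the job in at about 25 s. No verdict is reported, so these are my own checks:

- **Button:** The tube met it at 3–4 N. I then pressed about 5 mm further, ending at about 3.7 N. The tool's travel (5.2 mm) and the cap's travel in the side picture (5.4 mm) agreed. The depth is inferred from these, since the button itself can't be seen, but it sits well inside the 2.5–10 mm range.
- **Cover:** The force dropped to 8.5 N while the cover was still moving, then rose to 25 N against a stop. After I lifted 3 mm the force was zero. The last picture shows the cover shut under its catch.
- **Tube:** Its cap is visible through the window, where I left it. My numeric check of the cap through the closed window failed because the colour was too pale for the mask, so I checked it by eye only.
- **Other things:** The arm stayed clear of the other things on the table. The forceps look unmoved in the last picture, but I did not measure the bystanders afterwards.

**Disagreement with the robot data:** the real fingertips were about 30 mm above the reported TCP. The side camera showed this, and touching the table measured it at 30.5 mm. I corrected for it in every move after that.

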